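Put a leaning circuit board into a spring board holder

TASK

The circuit board leans in the spring board holder: one short edge is low, by the groove of one sprung jaw, the other short edge lies on top of the opposite jaw. Push the board along the holder into the low-side jaw until that jaw gives way far enough, lower the raised edge inside the other jaw and let go, so that the springs centre the board, level in both grooves. Leave the other things on the table where they are.

Things in the scene. Friction and masses are not known exactly. Their poses are not given: they have to be found in the camera images.
- holder: Spring board holder, fixed: aluminium base 226 x 100 x 10 mm, an upright block (top 41 mm above the worktop) at each end, and between them two facing black jaws, 80 mm wide, on springs. Origin: centre of the base's underside, on the worktop. x runs along the holder from jaw_b to jaw_a (the low-side jaw), y across, z up. It may stand turned any way round.
- groove_a (a point): Middle of the foot of jaw_a's groove's back wall (moves with the jaw); at rest 61 mm from the holder's middle along +x, 30 mm above the worktop. The groove is 10 mm high; a lip, flat on top at 48 mm, covers its first 6 mm; below, a ledge with its top at 30 mm reaches 16 mm from the back wall towards the middle. The board's low edge starts on this ledge, 2 to 7 mm short of the back wall.
- groove_b (a point): The same point of jaw_b, a mirror image of jaw_a, at the holder's -x end: at rest 61 mm from the middle along -x, 30 mm above the worktop, its lip beginning 55 mm from the middle. The board's raised edge lies on top of this lip at the start.
- jaw_a (a joint): Travel of the low-side jaw in m: 0 at rest at its inner stop, grows as it is pushed outward along the holder's +x, at most 0.023. Spring 250 N/m with 1 N preload (about 6 N at 0.019).
- jaw_b (a joint): Travel of the other jaw in m: 0 at rest at its inner stop, grows outward along the holder's -x, at most 0.023. Same spring. The seated board holds each jaw about 0.004 back. With jaw_b at rest the raised edge clears its lip, and can go down, once jaw_a is pushed back about 0.014.
- board: Loose circuit board on an aluminium carrier, 130 x 90 x 6 mm, about 0.3 kg. Origin: centre of its underside; x along the 130 mm to its low edge, z up out of the component side. At the start tilted about 9 degrees, x within 2 degrees of the holder's. On it a dark steel transformer can, 34 (x) by 44 (y) mm, 24 mm tall, centred at x = -6 mm, y = 0; beyond it at +x lower parts, up to 16 mm tall.
- transformer_foot (a point): Foot of the can's face that looks to the raised edge, on the board's top: board x = -23 mm, y = 0, z = 6 mm. From here to the raised edge the board is bare, a strip 42 mm long over the whole width, where a closed gripper can stand, push the can towards +x and press the board down.
- tip_box: Box of pipette tips, 74 x 118 x 65 mm, to the left of the holder; leave it alone. Origin: centre of its underside.
- lab_tape: Roll of tape lying flat, 98 x 96 x 25 mm, to the right of the holder; leave it alone. Origin: centre of its underside.
- tube_a: Capped test tube lying on the table, 110 x 18 x 18 mm, left of the holder; leave it alone. Origin: centre of its underside.
Things that resemble listed ones, but are neither listed nor needed, are in the scene too. Leave any red look-alike of the board alone.

How it is judged:
By the outcome, as a careful person would: the job done as asked, in the order asked, and still so for the second after the job is handed in, with the robot touching nothing.
It also fails if it takes over 32 s, if anything falls off the work surface, if the arm or the gripper's body presses on something with over 40 N, if the wrist force passes 120 N, or if a joint passes its speed limit or range.

ROBOT

A 6-joint arm with a two-finger parallel gripper is mounted at the origin on a cart in front of the work surface, level with it; the furniture and walls round the work are solid. World frame = base frame: x ahead of the robot, y to its left, z up, the work surface at z = 0. Lengths are in m, angles in rad, forces in N, time in s.
With the tool pointing down it reaches from about 0.225 to 0.875 m from the base axis. Payload 3.4 kg.
Tool frame: the origin (TCP) lies at the very end of the fingers, on their centre line; the grasp point (between the pads) lies behind it (manip.grasp_offset is the z of the grasp point in the tool frame, in m); z points along the fingers, y is the line along which they close (so a half turn about z gives the same grasp; the last joint's range is limited). The gripper opens to 85 mm and grips with 20 to 120 N. Pads are 22 mm wide; open, the fingers measure 114 mm over their backs; the gripper's body (76 mm by 85 mm) begins 54 mm behind the grasp point. The pads swing forward as they close: fully open they stand 13 mm farther back than shut.
Start: joints at [1.131, 0.276, 1.505, -0, 1.361, -0.121], TCP at [0.18, 0.546, 0.231] pointing down, gripper open.
Joint ranges: [-2.89, 2.89], [-0.75, 2.08], [0.22, 2.7], [-1.18, 4.32], [0.11, 2.71], [-2.7, 2.7]. Speed limits (rad/s): [2.57, 2.57, 3.14, 3.14, 3.14, 3.14].

INTERFACE

Orientations are given as a unit quaternion [w, x, y, z].
In Python, from rig import manip gives the robot as it stands.
- The arm moves only by the shell command python3 -m pendant 'ROWS' [FORCE]. ROWS is JSON, a list of rows, each an object of numbers: "dx", "dy", "dz": the shift along the tool's x, y, z in m; "rx", "ry", "rz": the turn, a rotation vector about the tool's x, y, z in degrees; "hand": the finger opening in m, from 0 to 0.0854. In form: [{"dx": .., "dy": .., "dz": .., "rx": .., "ry": .., "rz": .., "hand": ..}, ...]. A call has 1 to 12 rows; each row shifts and turns the commanded pose from where the row before left it, along the tool's axes as they then stand; what a row does not reach is not made up. A row lasts 1/12 s, in which the tool goes at most 41.7 mm and 7.16 degrees, less where a joint would pass 70% of its speed; a pose out of reach is approached as far as the arm can. A call is refused whole if a number of a shift passes 0.0417 or a number of a turn 7.16, either way. A call with a gripper value outside its range is refused whole. The fingers move at their own pace and stop on an object; FORCE is the grip in N (left out, the last holds). Time passes only in rows, so rows that do not move let the fingers close. It gives the time, the measured TCP pose, the force, the opening and the grip force at its end, in the units of the state.
- manip.get_state(): the state, without advancing time (a new reading comes with each control period).
- manip.get_image(name): name is "scene" or "top" or "wrist"; returns a dict with "frame" (384x512x3 uint8, red, green, blue), "fx", "fy", "cx", "cy" (pixels), "position" and "attitude" of the camera in the world; the wrist camera has in their place "mount" (4x4, takes a point from camera to tool coordinates, whose origin is the TCP and whose axes are the flange's). Camera axes: x right, y up, looking along -z (the intrinsics and any distortion apply to the point x, -y, -z); pixel columns grow to the right and rows downward; lengths in m; the calibration is good to about 2 mm. A picture is of the moment at which its call begins: read the wrist's pose just before it. There is no depth.
- manip.sign_off(): hands the job in; it is judged then, once.
The state is a dict: "clock": time; "qpos": joint angles; "qd": joint speeds; "effort": joint torques, N m; "position": TCP position; "ee_rot": TCP orientation; "contact_force": force on the tool from outside, world axes, zero at the start; "moment": the same for the moment, N m; "width": finger opening in m; "gripper_force": force on a finger pad.
Only numpy, scipy, OpenCV 4.12 (cv2) and the standard library are available. Lean on these libraries where they do the work, as an engineer would, in place of code of your own. Each camera call takes 0.05 s, during which the arm holds its last target. There are 200 camera calls.

## Working session

There is one attempt and no reset: what is moved stays moved. The work goes in short steps, Python scripts to look and compute and a shell command to move; the robot and the scene stay as the last step left them, time stands still between calls to the robot, and variables do not carry over. Pictures are saved under pics/ and viewed, at most 10 in all, crops included, and the job is handed in when it is done.

```bash
mkdir -p pics; ls; cat > h.py <<'E'
import numpy as np, cv2, json
from rig import manip
from scipy.spatial.transform import Rotation as R
def rot(q): return R.from_quat(np.r_[q[1:],q[0]]).as_matrix()
def att(a):
    a=np.array(a); return a if a.shape==(3,3) else rot(a)
def cam(name):
    s=manip.get_state(); d=manip.get_image(name)
    if name=="wrist":
        T=np.eye(4);T[:3,:3]=rot(s["ee_rot"]);T[:3,3]=s["position"];T=T@np.array(d["mount"])
        d["P"],d["A"]=T[:3,3],T[:3,:3]
    else: d["P"],d["A"]=np.array(d["position"]),att(d["attitude"])
    return d
def ray(d,u,v):
    r=d["A"]@np.array([(u-d["cx"])/d["fx"],-(v-d["cy"])/d["fy"],-1]); return d["P"],r/np.linalg.norm(r)
def onz(d,u,v,z):
    p,r=ray(d,u,v); return p+r*(z-p[2])/r[2]
def proj(d,X):
    c=d["A"].T@(np.array(X)-d["P"]); return d["cx"]+d["fx"]*c[0]/-c[2], d["cy"]-d["fy"]*c[1]/-c[2]
def tri(*rs):
    M=np.zeros((3,3));b=np.zeros(3)
    for p,r in rs: Q=np.eye(3)-np.outer(r,r);M+=Q;b+=Q@p
    x=np.linalg.solve(M,b); return x,[np.linalg.norm((np.eye(3)-np.outer(r,r))@(x-p)) for p,r in rs]
def save(d,n): cv2.imwrite("pics/"+n,cv2.cvtColor(d["frame"],cv2.COLOR_RGB2BGR))
E
python3 - <<'E'
from h import *
import pickle
for n in("scene","top","wrist"):
    d=cam(n);save(d,n+"0.png");pickle.dump(d,open(n+"0.pkl","wb"))
    print(n,{k:v for k,v in d.items() if k not in("frame",)})
print(manip.get_state(),manip.grasp_offset)
E
```

```text
pics
scene {'fx': 393.4075618002094, 'fy': 393.4075618002094, 'cx': 253.7988885123513, 'cy': 190.20278077461884, 'position': array([-0.18319559,  0.57781421,  0.44781502]), 'attitude': array([-0.39278555, -0.24023034,  0.48286914,  0.74488005]), 'P': array([-0.18319559,  0.57781421,  0.44781502]), 'A': array([[-0.5760178 ,  0.3531566 , -0.73721361],
       [-0.81715587, -0.22511381,  0.53064118],
       [ 0.02144247,  0.90807719,  0.41825355]])}
top {'fx': 466.342849256589, 'fy': 466.342849256589, 'cx': 251.51568755532347, 'cy': 192.60855167439027, 'position': array([0.22603557, 0.0785925 , 1.36841847]), 'attitude': array([ 0.72225276,  0.08194569, -0.08144776, -0.68191064]), 'P': array([0.22603557, 0.0785925 , 1.36841847]), 'A': array([[ 0.05672829,  0.97167509, -0.22941102],
       [-0.99837226,  0.05656558, -0.00729081],
       [ 0.00589247,  0.2294512 ,  0.97330233]])}
wrist {'fx': 339.2912661676799, 'fy': 339.2912661676799, 'cx': 250.3511774694013, 'cy': 192.38602795633548, 'mount': array([[ 3.63479624e-04,  9.58376491e-01,  2.85507213e-01,
         7.18077450e-02],
       [ 9.9
[... 442 characters left out ...]
])}
{'clock': 0.15, 'qpos': array([ 1.13097341e+00,  2.76441070e-01,  1.50582869e+00, -1.35548574e-05,
        1.36072185e+00, -1.21008773e-01]), 'qd': array([-0.0012258 , -0.00254815, -0.00463644, -0.00015252,  0.00025415,
        0.0003938 ]), 'effort': array([-1.00953700e-04, -4.17145371e+01, -2.46030861e+01, -3.53989162e-04,
        7.73599633e-03, -1.45628729e-05]), 'position': array([0.18007274, 0.54565802, 0.23064881]), 'ee_rot': array([-1.87215597e-04,  1.58731383e-01,  9.87321558e-01, -6.73990687e-04]), 'contact_force': array([-0.90703769,  0.81517247, -0.19962929]), 'moment': array([-0.00573586,  0.03362175,  0.07964438]), 'gripper_force': 0.0, 'width': 0.08554367952484071} -0.0187
```

View pics/top0.png

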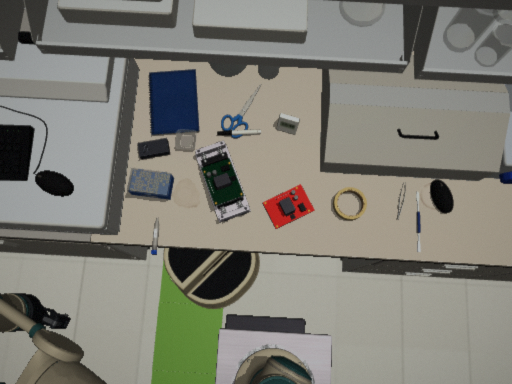

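View pics/scene0.png

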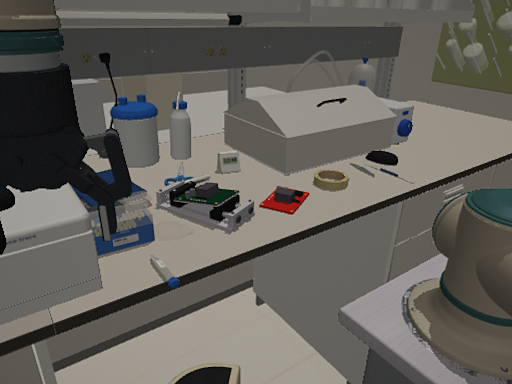

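The top view shows two board candidates: the green one in the aluminium holder at about (222,182), and a loose red one at (289,206). The green one fits because it sits between jaws. The red one is the look-alike, so I leave it. I'll confirm with one enlarged crop.

```bash
python3 - <<'E'
from h import *
import pickle
t=pickle.load(open("top0.pkl","rb"));s=pickle.load(open("scene0.pkl","rb"))
a=cv2.resize(t["frame"][135:230,180:260],None,fx=5,fy=5,interpolation=3)[:475]
b=cv2.resize(s["frame"][165:240,145:265],None,fx=3.3,fy=3.3,interpolation=3)
c=np.zeros((475,400+b.shape[1],3),np.uint8);c[:,:400]=a;c[:b.shape[0],400:]=b
cv2.imwrite("pics/crop0.png",c[:,:,::-1]);print(c.shape)
print(onz(t,222,182,.04))
E
```

```text
(475, 796, 3)
[0.56611069 0.17703355 0.04      ]
```

View pics/crop0.png

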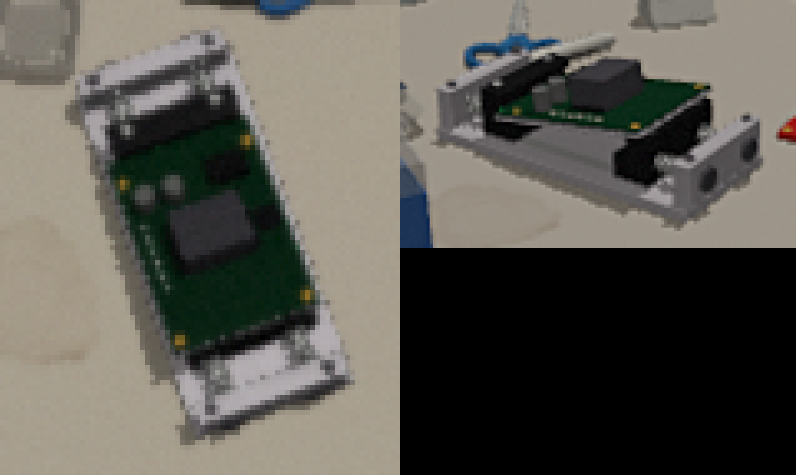

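The crop confirms it: the green board is in the holder. Its far edge, on the capacitor side, is low at the far jaw. The near edge lies on top of the near jaw at crop (250,335). So jaw_a is the far jaw and +x points away from the robot. I'll get a coarse heading from it, then look from the wrist.

```bash
python3 - <<'E'
from h import *
import pickle
t=pickle.load(open("top0.pkl","rb"))
f=np.array([onz(t,180+x/5,135+y/5,.041) for x,y in((80,85),(220,33))]).mean(0)
n=np.array([onz(t,180+x/5,135+y/5,.041) for x,y in((190,408),(347,365))]).mean(0)
d=f-n;print(f,n,(f+n)/2,np.linalg.norm(d),np.degrees(np.arctan2(d[1],d[0])))
E
```

```text
[0.67234646 0.22042382 0.041     ] [0.47747575 0.13659924 0.041     ] [0.5749111  0.17851153 0.041     ] 0.2121347509711141 23.27519247980569
```

```bash
python3 -m pendant '[{"dx":-0.034,"dy":-0.0195,"dz":-0.002},{"dx":-0.034,"dy":-0.0195,"dz":-0.002},{"dx":-0.034,"dy":-0.0195,"dz":-0.002},{"dx":-0.034,"dy":-0.0195,"dz":-0.002},{"dx":-0.034,"dy":-0.0195,"dz":-0.002},{"dx":-0.034,"dy":-0.0195,"dz":-0.002},{"dx":-0.034,"dy":-0.0195,"dz":-0.002},{"dx":-0.034,"dy":-0.0195,"dz":-0.002},{"dx":-0.034,"dy":-0.0195,"dz":-0.002},{"dx":-0.034,"dy":-0.0195,"dz":-0.002},{"dx":-0.034,"dy":-0.0195},{"dx":-0.034,"dy":-0.0195}]' && python3 -m pendant '[{"rz":-7},{"rz":-7},{"rz":-7},{"rz":-7},{"rz":-7},{"rz":-6.6},{}]'
python3 - <<'E'
from h import *
import pickle
d=cam("wrist");save(d,"w1.png");pickle.dump(d,open("w1.pkl","wb"))
E
```

```text
invalid input
```

View pics/w1.png

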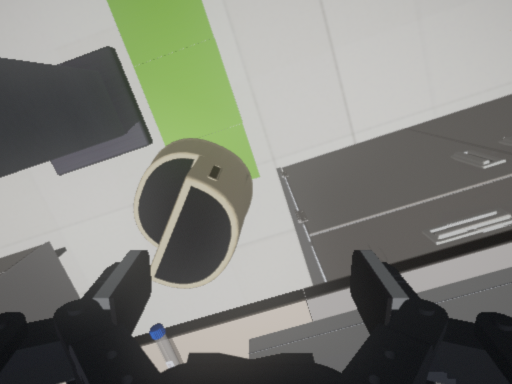

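The move was refused, so this view is still from the start pose: the floor, plus the table edge at the bottom. I'll try rows with every key given.

```bash
python3 -m pendant '[{"dx":-0.034,"dy":-0.0195,"dz":-0.002,"rx":0,"ry":0,"rz":0,"hand":0.085}]'
```

```text
clock: 0.28
position: [0.2033, 0.5205, 0.2324]
ee_rot: [-0.002, 0.156, 0.988, 0.001]
contact_force: [1.8, 0.0, 0.9]
width: 0.0851
gripper_force: 0.0
```

```bash
python3 -m pendant '[{"dx":-0.034,"dy":-0.0195,"dz":-0.002,"rx":0,"ry":0,"rz":0,"hand":0.085},{"dx":-0.034,"dy":-0.0195,"dz":-0.002,"rx":0,"ry":0,"rz":0,"hand":0.085},{"dx":-0.034,"dy":-0.0195,"dz":-0.002,"rx":0,"ry":0,"rz":0,"hand":0.085},{"dx":-0.034,"dy":-0.0195,"dz":-0.002,"rx":0,"ry":0,"rz":0,"hand":0.085},{"dx":-0.034,"dy":-0.0195,"dz":-0.002,"rx":0,"ry":0,"rz":0,"hand":0.085},{"dx":-0.034,"dy":-0.0195,"dz":-0.002,"rx":0,"ry":0,"rz":0,"hand":0.085},{"dx":-0.034,"dy":-0.0195,"dz":-0.002,"rx":0,"ry":0,"rz":0,"hand":0.085},{"dx":-0.034,"dy":-0.0195,"dz":-0.002,"rx":0,"ry":0,"rz":0,"hand":0.085},{"dx":-0.034,"dy":-0.0195,"dz":-0.002,"rx":0,"ry":0,"rz":0,"hand":0.085},{"dx":-0.034,"dy":-0.0195,"dz":0,"rx":0,"ry":0,"rz":0,"hand":0.085},{"dx":-0.034,"dy":-0.0195,"dz":0,"rx":0,"ry":0,"rz":0,"hand":0.085}]' && python3 -m pendant '[{"dx":0,"dy":0,"dz":0,"rx":0,"ry":0,"rz":-7,"hand":0.085},{"dx":0,"dy":0,"dz":0,"rx":0,"ry":0,"rz":-7,"hand":0.085},{"dx":0,"dy":0,"dz":0,"rx":0,"ry":0,"rz":-7,"hand":0.085},{"dx":0,"dy":0,"dz":0,"rx":0,"ry":0,"rz":-7,"hand":0.085},{"dx":0,"dy":0,"dz":0,"rx":0,"ry":0,"rz":-7,"hand":0.085},{"dx":0,"dy":0,"dz":0,"rx":0,"ry":0,"rz":-6.6,"hand":0.085},{"dx":0,"dy":0,"dz":0,"rx":0,"ry":0,"rz":0,"hand":0.085}]'
python3 - <<'E'
from h import *
import pickle
d=cam("wrist");save(d,"w2.png");pickle.dump(d,open("w2.pkl","wb"))
E
```

```text
clock: 1.2
position: [0.4953, 0.1943, 0.2515]
ee_rot: [0.0, 0.159, 0.987, 0.0]
contact_force: [1.2, -0.1, 0.1]
width: 0.0848
gripper_force: 0.0
clock: 1.78
position: [0.4942, 0.1959, 0.2511]
ee_rot: [-0.0, -0.203, 0.979, 0.0]
contact_force: [-0.0, 0.6, 0.2]
width: 0.085
gripper_force: 0.0
```

View pics/w2.png

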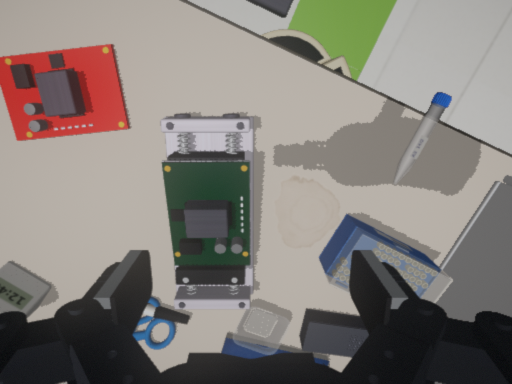

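The wrist view shows the board upright in the picture, with the robot side up. The raised edge is at the top, around rows 160–165, with jaw_b at (208,156). The can top is at (206,220) and jaw_a at (210,275). The yellow corner pads are near (168,168), (244,168), (178,254) and (237,254). I'll move over the strip and triangulate the pads from a second view.

```bash
cat >> h.py <<'E'
def feats(d,box):
    x0,y0,x1,y1=box; f=d["frame"][y0:y1,x0:x1]; h=cv2.cvtColor(f,cv2.COLOR_RGB2HSV)
    def blobs(m,amin):
        n,l,st,c=cv2.connectedComponentsWithStats(m.astype(np.uint8)); return [(c[i]+[x0,y0],st[i,4]) for i in range(1,n) if st[i,4]>=amin]
    yel=blobs((h[...,0]>14)&(h[...,0]<32)&(h[...,1]>140)&(h[...,2]>90),4)
    g=((h[...,0]>45)&(h[...,0]<85)&(h[...,1]>110)&(h[...,2]>25)).astype(np.uint8)
    return yel,g
E
python3 - <<'E'
from h import *
import pickle
d=pickle.load(open("w2.pkl","rb"))
y,g=feats(d,(150,105,265,315)); 
for c,a in y: print(c.round(1),a,onz(d,*c,.045).round(4))
for p,z in(((170,127),.041),((240,125),.041),((184,303),.041),((241,301),.041),((208,183),.045)): print(p,onz(d,*p,z).round(4))
E
```

```text
[167.1 168.1] 22 [0.5338 0.1177 0.045 ]
[243.6 168. ] 25 [0.5018 0.1912 0.045 ]
[177.2 253.9] 18 [0.623  0.1613 0.045 ]
[244.9 253.4] 17 [0.5919 0.2313 0.045 ]
(170, 127) [0.4932 0.1056 0.041 ]
(240, 125) [0.4628 0.1705 0.041 ]
(184, 303) [0.683  0.1909 0.041 ]
(241, 301) [0.6533 0.2525 0.041 ]
(208, 183) [0.5318 0.1629 0.045 ]
```

```bash
python3 -m pendant '[{"dx":0,"dy":-0.025,"dz":0.02,"rx":0,"ry":0,"rz":0,"hand":0.085},{"dx":0,"dy":-0.025,"dz":0.03,"rx":0,"ry":0,"rz":0,"hand":0.085},{"dx":0,"dy":-0.02,"dz":0.03,"rx":0,"ry":0,"rz":0,"hand":0.085},{"dx":0,"dy":0,"dz":0,"rx":0,"ry":0,"rz":0,"hand":0.085},{"dx":0,"dy":0,"dz":0,"rx":0,"ry":0,"rz":0,"hand":0.085}]'
python3 - <<'E'
from h import *
import pickle
d=cam("wrist");save(d,"w3.png");pickle.dump(d,open("w3.pkl","wb"))
E
```

```text
clock: 2.25
position: [0.5211, 0.131, 0.1697]
ee_rot: [-0.002, -0.2, 0.98, 0.0]
contact_force: [-0.1, 0.1, 1.1]
width: 0.0851
gripper_force: 0.0
```

View pics/w3.png

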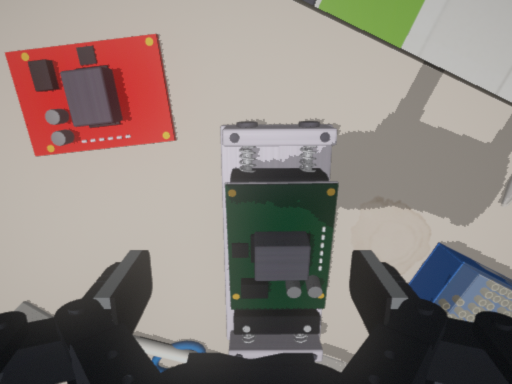

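The second view shows the board at columns 226–337 and rows 182–312, with the can at (281,255) and the pads near (232,193), (331,192), (237,296) and (320,295). Block screws are at (234,137) and (321,137).

```bash
python3 - <<'E'
from h import *
import pickle
a=pickle.load(open("w2.pkl","rb"));b=pickle.load(open("w3.pkl","rb"))
ya=[c for c,n in feats(a,(150,105,265,315))[0]];yb=[c for c,n in feats(b,(215,120,345,350))[0] if n>8]
print(len(ya),[np.round(c,1) for c in yb])
key=lambda L:sorted(L,key=lambda c:(c[1]>(240 if L is yb else 210),c[0]))
P=[]
for p,q in zip(key(ya),key(yb)):
    x,e=tri(ray(a,*p),ray(b,*q));P.append(x);print(x.round(4),np.round(e[0],4))
P=np.array(P); 
for nm,p,q in(("screw nl",(170.5,126.5),(234.5,137.5)),("screw nr",(240.5,125.5),(321.5,137.5))):
    x,e=tri(ray(a,*p),ray(b,*q));print(nm,x.round(4),np.round(e[0],4))
psi=.0
v=(P[2]+P[3]-P[0]-P[1])/2; print("x dir",np.degrees(np.arctan2(v[1],v[0])),"slope",np.degrees(np.arctan2(-v[2],np.hypot(v[0],v[1]))),np.linalg.norm(v),np.linalg.norm(P[0]-P[1]))
# block line heading in w3
n=[onz(b,*p,.041) for p in((234.5,137.5),(321.5,137.5))];w=n[1]-n[0];print("holder heading",np.degrees(np.arctan2(w[1],w[0]))-90,np.array(n).mean(0),np.linalg.norm(w))
f=[onz(a,*p,.041) for p in((184,303),(241,301))];c=np.mean(n,0);m=np.mean(f,0);u=m-c;print(np.degrees(np.arctan2(u[1],u[0])),(c+m)/2,np.linalg.norm(u))
# can outlines
g=cv2.cvtColor(b["frame"],cv2.COLOR_RGB2GRAY)
for r in range(225,290,3): print(r,g[r,245:320:6])
E
```

```text
4 [array([330.5, 191.7]), array([235.6, 296.1]), array([321.5, 295.8])]
[0.4787 0.1397 0.2086] 0.0055
[0.4637 0.142  0.2805] 0.0348
[0.5281 0.163  0.1931] 0.0106
screw nl [0.4929 0.1049 0.0364] 0.0004
screw nr [0.4648 0.1714 0.0278] 0.0004Traceback (most recent call last):
  File "<stdin>", line 14, in <module>
IndexError: index 3 is out of bounds for axis 0 with size 3
```

```bash
python3 - <<'E'
from h import *
import pickle
a=pickle.load(open("w2.pkl","rb"));b=pickle.load(open("w3.pkl","rb"))
ya=[c for c,n in feats(a,(150,105,265,315))[0]];yb=[c for c,n in feats(b,(222,180,345,310))[0] if n>3]
print([(c.round(1),n) for c,n in feats(b,(222,180,345,310))[0]])
if len(yb)==3: yb.append(np.array([232,193.]))
ka=sorted(ya,key=lambda c:(c[1]>210,c[0]));kb=sorted(yb,key=lambda c:(c[1]>240,c[0]))
P=[]
for p,q in zip(ka,kb):
    x,e=tri(ray(a,*p),ray(b,*q));P.append(x);print(x.round(4),np.round(e[0],4))
P=np.array(P)
v=(P[2]+P[3]-P[0]-P[1])/2; print("x dir",np.degrees(np.arctan2(v[1],v[0])),"slope",np.degrees(np.arctan2(-v[2],np.hypot(v[0],v[1]))),np.linalg.norm(v),np.linalg.norm(P[0]-P[1]),P.mean(0))
n=[onz(b,*p,.041) for p in((234.5,137.5),(321.5,137.5))];w=n[1]-n[0];print("holder heading",np.degrees(np.arctan2(w[1],w[0]))-90,np.mean(n,0))
f=[onz(a,*p,.041) for p in((184,303),(241,301))];c=np.mean(n,0);m=np.mean(f,0);u=m-c;print(np.degrees(np.arctan2(u[1],u[0])),(c+m)/2,np.linalg.norm(u))
g=cv2.cvtColor(b["frame"],cv2.COLOR_RGB2GRAY)
for r in range(222,290,3): print(r,g[r,245:320:6])
E
```

```text
[(array([330.5, 191.7]), np.int32(44)), (array([235.6, 296.1]), np.int32(25)), (array([321.5, 295.8]), np.int32(12))]
[0.5305 0.1193 0.0563] 0.0002
[0.4996 0.1905 0.055 ] 0.0
[0.627  0.1612 0.0376] 0.0001
[0.5927 0.2316 0.0432] 0.0
x dir 23.644129381380925 slope 8.405060878760766 0.10461106124707137 0.07757874145909978 [0.56247041 0.17566733 0.04803445]
holder heading 23.10164859603276 [0.47831553 0.1365618  0.041     ]
24.144869409819382 [0.57323771 0.17911179 0.041     ] 0.20804539464746277
222 [63 61 57 55 52 51 50 50 48 49 50 52 54]
225 [63 60 57 55 52 50 49 50 50 50 49 52 53]
228 [63 59 57 55 52 53 49 50 49 50 50 53 54]
231 [63 61 52 52 47 47 47 45 44 46 49 54 56]
234 [62 50 53 50 49 48 46 46 46 47 47 43 54]
237 [64 50 53 50 49 48 48 47 47 47 49 42 54]
240 [62 49 54 50 50 48 47 46 48 47 49 41 54]
243 [50 49 53 49 49 48 47 47 47 47 49 42 54]
246 [52 48 66 65 64 64 64 65 67 67 68 43 54]
249 [50 48 85 83 83 82 80 81 82 82 82 46 54]
252 [51 49 86 86 84 83 84 84 83 83 84 45 56]
255 [52 49 85 83 83 82 82 82 81 83 83 46 55]
258 [62 50 88 86 85 85 84 83 84 85 84 45 56]
261 [63 51 84 84 82 82 82 82 81 82 83 46 56]
264 [61 59 85 85 84 83 82 82 83 82 83 47 56]
267 [63 58 86 85 84 84 83 83 84 83 85 55 63]
270 [62 58 86 84 85 84 83 82 83 84 83 54 59]
273 [61 58 86 84 84 83 83 84 83 84 85 54 57]
276 [60 60 85 84 83 83 83 82 81 82 84 70 57]
279 [46 42 85 85 83 82 80 81 83 82 83 73 64]
282 [47 43 40 35 44 52 51 69 63 56 61 72 65]
285 [53 49 44 43 42 50 50 69 69 57 55 74 68]
288 [ 52  49  46  43  44  51  52  68 120  87  56 117 121]
```

```bash
python3 - <<'E'
from h import *
import pickle
b=pickle.load(open("w3.pkl","rb"))
for u in(250.5,280,309.5): print(onz(b,u,231,.050).round(4))
F=onz(b,280,231,.050);s=manip.get_state();A=rot(s["ee_rot"]);c,sn=np.cos(np.radians(23.5)),np.sin(np.radians(23.5))
t=F+np.array([-.017*c,-.017*sn,0]);t[2]=.075
print(s["position"],A.round(3).tolist(),"tool shift",(A.T@(t-s["position"])).round(4))
# check can top height: near-top edge row 246, same xy near
for z in(.066,.070,.074,.078): print(z,proj(b,[F[0]+.0035*c,F[1]+.0035*sn,z]))
E
```

```text
[0.557  0.1464 0.05  ]
[0.5474 0.169  0.05  ]
[0.5378 0.1916 0.05  ]
[0.52203487 0.13183322 0.17124133] [[-0.919, -0.394, -0.001], [-0.394, 0.919, 0.001], [0.001, 0.001, -1.0]] tool shift [-0.021   0.024   0.0963]
0.066 (np.float64(281.6534433968194), np.float64(243.0342626520396))
0.07 (np.float64(282.1169478560435), np.float64(245.2187209654188))
0.074 (np.float64(282.59412592328306), np.float64(247.4676218663691))
0.078 (np.float64(283.0855917242179), np.float64(249.78385967860225))
```

```bash
python3 -m pendant '[{"dx":-0.007,"dy":0.008,"dz":0.01,"rx":0,"ry":0,"rz":0,"hand":0},{"dx":-0.007,"dy":0.008,"dz":0.01,"rx":0,"ry":0,"rz":0,"hand":0},{"dx":-0.007,"dy":0.008,"dz":0.01,"rx":0,"ry":0,"rz":0,"hand":0},{"dx":0,"dy":0,"dz":0.015,"rx":0,"ry":0,"rz":0,"hand":0},{"dx":0,"dy":0,"dz":0.015,"rx":0,"ry":0,"rz":0,"hand":0},{"dx":0,"dy":0,"dz":0.015,"rx":0,"ry":0,"rz":0,"hand":0},{"dx":0,"dy":0,"dz":0.01,"rx":0,"ry":0,"rz":0,"hand":0},{"dx":0,"dy":0,"dz":0.008,"rx":0,"ry":0,"rz":0,"hand":0},{"dx":0,"dy":0,"dz":0,"rx":0,"ry":0,"rz":0,"hand":0},{"dx":0,"dy":0,"dz":0,"rx":0,"ry":0,"rz":0,"hand":0},{"dx":0,"dy":0,"dz":0,"rx":0,"ry":0,"rz":0,"hand":0}]' 20
python3 - <<'E'
from h import *
import pickle
d=cam("wrist");save(d,"w4.png");pickle.dump(d,open("w4.pkl","wb"))
s=manip.get_state();print(s["position"],s["width"],proj(d,s["position"]))
E
```

```text
clock: 3.22
position: [0.5325, 0.1624, 0.0789]
ee_rot: [0.001, -0.202, 0.979, 0.0]
contact_force: [0.2, -0.2, -0.2]
width: 0.0001
gripper_force: 0.0
[0.53260255 0.16234032 0.07912093] -0.0002674439068707766 (np.float64(250.72468592065835), np.float64(254.1584650488275))
```

View pics/w4.png

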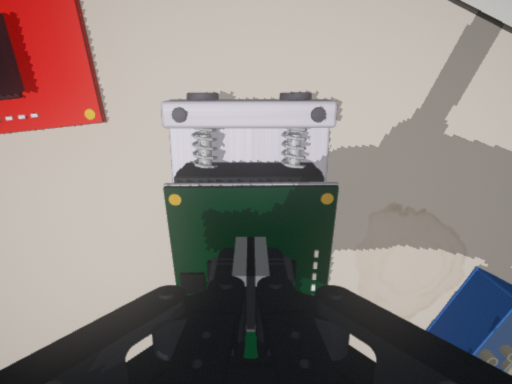

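The shut gripper is over the bare strip: fingertips at (250,245), board centreline at about column 251, raised edge at row 185. Now I'll probe down for the board surface.

```bash
python3 -m pendant '[{"dx":0,"dy":0,"dz":0.01,"rx":0,"ry":0,"rz":0,"hand":0},{"dx":0,"dy":0,"dz":0.01,"rx":0,"ry":0,"rz":0,"hand":0},{"dx":0,"dy":0,"dz":0,"rx":0,"ry":0,"rz":0,"hand":0},{"dx":0,"dy":0,"dz":0,"rx":0,"ry":0,"rz":0,"hand":0}]'; python3 -m pendant '[{"dx":0,"dy":0,"dz":0.0015,"rx":0,"ry":0,"rz":0,"hand":0},{"dx":0,"dy":0,"dz":0,"rx":0,"ry":0,"rz":0,"hand":0}]';python3 -m pendant '[{"dx":0,"dy":0,"dz":0.0015,"rx":0,"ry":0,"rz":0,"hand":0},{"dx":0,"dy":0,"dz":0,"rx":0,"ry":0,"rz":0,"hand":0}]'
```

```text
clock: 3.6
position: [0.531, 0.1618, 0.0573]
ee_rot: [-0.001, -0.202, 0.979, 0.0]
contact_force: [-0.1, 0.5, 0.5]
width: 0.0001
gripper_force: 0.0
clock: 3.77
position: [0.5319, 0.162, 0.0567]
ee_rot: [-0.0, -0.202, 0.979, 0.0]
contact_force: [-0.1, 0.1, -0.2]
width: -0.0001
gripper_force: 0.0
clock: 3.93
position: [0.5319, 0.162, 0.0553]
ee_rot: [0.0, -0.202, 0.979, 0.0]
contact_force: [-0.8, 0.3, -0.3]
width: 0.0001
gripper_force: 0.0
```

```bash
python3 -m pendant '[{"dx":0,"dy":0,"dz":0.001,"rx":0,"ry":0,"rz":0,"hand":0},{"dx":0,"dy":0,"dz":0,"rx":0,"ry":0,"rz":0,"hand":0}]'; python3 -m pendant '[{"dx":0,"dy":0,"dz":0.001,"rx":0,"ry":0,"rz":0,"hand":0},{"dx":0,"dy":0,"dz":0,"rx":0,"ry":0,"rz":0,"hand":0}]'
```

```text
clock: 4.1
position: [0.5318, 0.162, 0.0543]
ee_rot: [0.0, -0.202, 0.979, 0.0]
contact_force: [0.1, -0.6, -0.2]
width: -0.0
gripper_force: 0.0
clock: 4.27
position: [0.532, 0.1621, 0.0536]
ee_rot: [0.0, -0.202, 0.979, 0.0]
contact_force: [-0.6, -0.5, 2.8]
width: 0.0001
gripper_force: 1.1
```

```bash
python3 -m pendant '[{"dx":0,"dy":0,"dz":-0.0015,"rx":0,"ry":0,"rz":0,"hand":0},{"dx":-0.003,"dy":0,"dz":0,"rx":0,"ry":0,"rz":0,"hand":0},{"dx":-0.003,"dy":0,"dz":0,"rx":0,"ry":0,"rz":0,"hand":0},{"dx":0,"dy":0,"dz":0,"rx":0,"ry":0,"rz":0,"hand":0}]'; python3 -m pendant '[{"dx":-0.002,"dy":0,"dz":0,"rx":0,"ry":0,"rz":0,"hand":0},{"dx":-0.002,"dy":0,"dz":0,"rx":0,"ry":0,"rz":0,"hand":0},{"dx":0,"dy":0,"dz":0,"rx":0,"ry":0,"rz":0,"hand":0}]'
```

```text
clock: 4.6
position: [0.5379, 0.1647, 0.0547]
ee_rot: [0.0, -0.202, 0.979, 0.0]
contact_force: [0.3, -0.2, 0.3]
width: 0.0002
gripper_force: 0.0
clock: 4.85
position: [0.541, 0.1661, 0.0545]
ee_rot: [-0.0, -0.202, 0.979, 0.0]
contact_force: [-1.0, 1.0, -0.7]
width: -0.0002
gripper_force: 0.3
```

```bash
for i in 1; do :; done; python3 -m pendant '[{"dx":-0.002,"dy":0,"dz":0,"rx":0,"ry":0,"rz":0,"hand":0},{"dx":-0.002,"dy":0,"dz":0,"rx":0,"ry":0,"rz":0,"hand":0},{"dx":0,"dy":0,"dz":0,"rx":0,"ry":0,"rz":0,"hand":0}]'; python3 -m pendant '[{"dx":-0.002,"dy":0,"dz":0,"rx":0,"ry":0,"rz":0,"hand":0},{"dx":-0.002,"dy":0,"dz":0,"rx":0,"ry":0,"rz":0,"hand":0},{"dx":0,"dy":0,"dz":0,"rx":0,"ry":0,"rz":0,"hand":0}]'; python3 - <<'E'
from h import *
import pickle
d=cam("wrist");save(d,"w5.png");pickle.dump(d,open("w5.pkl","wb"))
y,g=feats(d,(120,90,380,300));
for c,a in y: print(c.round(1),a)
a=pickle.load(open("w4.pkl","rb"))
for c,n in feats(a,(120,150,380,300))[0]: 
    print(c.round(1),onz(a,*c,.0557))
for c,n in y: print(onz(d,*c,.0557))
E
```

```text
clock: 5.1
position: [0.5444, 0.1676, 0.0545]
ee_rot: [-0.001, -0.202, 0.979, 0.0]
contact_force: [-2.7, -0.4, -0.4]
width: 0.0
gripper_force: 0.8
clock: 5.35
position: [0.5482, 0.1692, 0.0546]
ee_rot: [-0.0, -0.202, 0.979, 0.0]
contact_force: [-2.7, -0.7, -1.1]
width: 0.0002
gripper_force: 1.2
[339.4 203.2] 147
[163.4 203.7] 135
[326.8 198.4] [0.49934841 0.19021714 0.0557    ]
[174.6 199.4] [0.53065895 0.11918067 0.0557    ]
[0.50998436 0.19479488 0.0557    ]
[0.54065852 0.12430573 0.0557    ]
```

```bash
python3 -m pendant '[{"dx":-0.002,"dy":0,"dz":0,"rx":0,"ry":0,"rz":0,"hand":0},{"dx":-0.002,"dy":0,"dz":0,"rx":0,"ry":0,"rz":0,"hand":0},{"dx":0,"dy":0,"dz":0,"rx":0,"ry":0,"rz":0,"hand":0}]'; python3 -m pendant '[{"dx":-0.002,"dy":0,"dz":0,"rx":0,"ry":0,"rz":0,"hand":0},{"dx":-0.001,"dy":0,"dz":0,"rx":0,"ry":0,"rz":0,"hand":0},{"dx":0,"dy":0,"dz":0,"rx":0,"ry":0,"rz":0,"hand":0}]'; python3 - <<'E'
from h import *
import pickle
d=cam("wrist");save(d,"w6.png");pickle.dump(d,open("w6.pkl","wb"))
for c,n in feats(d,(120,90,380,300))[0]: print(c.round(1),n,onz(d,*c,.0557))
E
```

```text
clock: 5.65
position: [0.552, 0.1709, 0.0547]
ee_rot: [-0.0, -0.202, 0.979, 0.0]
contact_force: [-3.3, -1.6, -1.5]
width: 0.0001
gripper_force: 1.8
clock: 5.9
position: [0.5546, 0.172, 0.0547]
ee_rot: [-0.0, -0.202, 0.979, 0.0]
contact_force: [-4.4, -1.1, -1.6]
width: 0.0005
gripper_force: 2.1
[339.4 203.1] 147 [0.51634211 0.19758981 0.0557    ]
[163.3 203.6] 135 [0.54705509 0.1270258  0.0557    ]
```

View pics/w6.png

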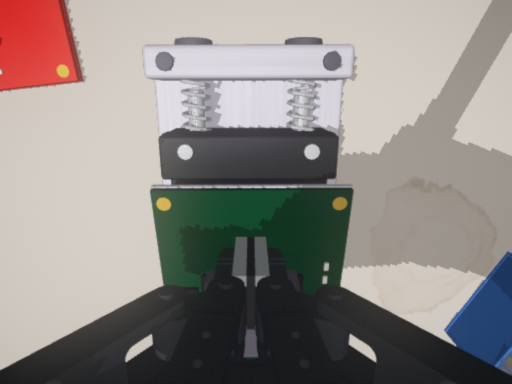

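Jaw_b's top is visible at rows 130–178, with its inner lip edge at row 178. The board's raised edge is at row 186, almost off the lip. I'll compute the distance along the holder.

```bash
python3 - <<'E'
from h import *
import pickle
b=pickle.load(open("w6.pkl","rb"))
f=lambda X:(X[0]-.5732)*.917+(X[1]-.1791)*.399
print("lip",[f(onz(b,250,r,.048)) for r in(177,179,182)],"edge",[f(onz(b,250,r,z)) for r,z in((186,.057),(186,.050),(189,.057))])
g=cv2.cvtColor(b["frame"],cv2.COLOR_RGB2GRAY);print(g[170:196,220],g[170:196,290])
E
```

```text
lip [np.float64(-0.05469695830842676), np.float64(-0.05376793239069129), np.float64(-0.05236834417476358)] edge [np.float64(-0.05298286351210199), np.float64(-0.0510446276008692), np.float64(-0.05165200566304043)]
[ 63  65  62  62  63  62  61  58  49  39  42  41  42  49  83 133 171 184
  89  41  48  57  59  59  60  59] [ 55  55  54  55  54  53  53  50  45  37  39  38  38  49  89 140 177 157
  71  38  51  56  57  56  56  56]
```

The board edge is about 2–3 mm past the lip, and the can holds its weight by friction on the fingers. I'll push 2 mm more for margin, then lower.

```bash
python3 -m pendant '[{"dx":-0.001,"dy":0,"dz":0,"rx":0,"ry":0,"rz":0,"hand":0},{"dx":-0.001,"dy":0,"dz":0,"rx":0,"ry":0,"rz":0,"hand":0},{"dx":0,"dy":0,"dz":0.002,"rx":0,"ry":0,"rz":0,"hand":0},{"dx":0,"dy":0,"dz":0.002,"rx":0,"ry":0,"rz":0,"hand":0},{"dx":0,"dy":0,"dz":0,"rx":0,"ry":0,"rz":0,"hand":0}]'; python3 - <<'E'
from h import *
import pickle
d=cam("wrist");save(d,"w7.png");pickle.dump(d,open("w7.pkl","wb"))
for c,n in feats(d,(120,90,380,300))[0]: print(c.round(1),n)
g=cv2.cvtColor(d["frame"],cv2.COLOR_RGB2GRAY);print(g[160:200,220])
E
```

```text
clock: 6.37
position: [0.5557, 0.1725, 0.0503]
ee_rot: [-0.001, -0.202, 0.979, -0.0]
contact_force: [-5.0, -2.1, -1.8]
width: -0.0003
gripper_force: 2.6
[164.4 202.7] 135
[338.4 202.2] 147
[ 68  67  67  66  66  65  65  64  64  64  63  63  64  63  61  63  61  57
  47  39  42  41  43  57  99 145 180 116  52  49  60  62  63  62  63  63
  62  61  62  62]
```

```bash
python3 -m pendant '[{"dx":0,"dy":0,"dz":0.002,"rx":0,"ry":0,"rz":0,"hand":0},{"dx":0,"dy":0,"dz":0.002,"rx":0,"ry":0,"rz":0,"hand":0},{"dx":0,"dy":0,"dz":0.002,"rx":0,"ry":0,"rz":0,"hand":0},{"dx":0,"dy":0,"dz":0,"rx":0,"ry":0,"rz":0,"hand":0}]';python3 -m pendant '[{"dx":0,"dy":0,"dz":0.002,"rx":0,"ry":0,"rz":0,"hand":0},{"dx":0,"dy":0,"dz":0.002,"rx":0,"ry":0,"rz":0,"hand":0},{"dx":0,"dy":0,"dz":0,"rx":0,"ry":0,"rz":0,"hand":0}]'; python3 - <<'E'
from h import *
import pickle
d=cam("wrist");save(d,"w8.png");pickle.dump(d,open("w8.pkl","wb"))
for c,n in feats(d,(120,90,380,300))[0]: print(c.round(1),n)
E
```

```text
clock: 6.75
position: [0.5555, 0.1724, 0.0442]
ee_rot: [-0.001, -0.202, 0.979, -0.0]
contact_force: [-6.2, -0.8, -0.4]
width: -0.0002
gripper_force: 2.8
clock: 7.0
position: [0.5557, 0.1725, 0.0406]
ee_rot: [-0.001, -0.202, 0.979, -0.0]
contact_force: [-5.6, -1.5, -0.4]
width: 0.0
gripper_force: 2.9
[166.1 202.7] 136
[337.  202.3] 148
```

View pics/w8.png

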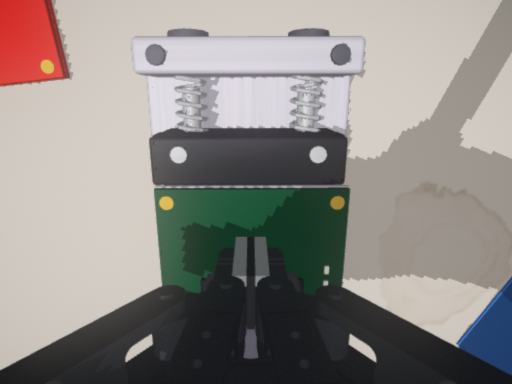

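The raised edge has come down inside the jaw: jaw_b's edge is at row 184, the board edge at row 187. I'll lower further until it presses on the ledge.

```bash
python3 -m pendant '[{"dx":0,"dy":0,"dz":0.0015,"rx":0,"ry":0,"rz":0,"hand":0},{"dx":0,"dy":0,"dz":0.0015,"rx":0,"ry":0,"rz":0,"hand":0},{"dx":0,"dy":0,"dz":0,"rx":0,"ry":0,"rz":0,"hand":0}]';python3 -m pendant '[{"dx":0,"dy":0,"dz":0.001,"rx":0,"ry":0,"rz":0,"hand":0},{"dx":0,"dy":0,"dz":0,"rx":0,"ry":0,"rz":0,"hand":0}]';python3 -m pendant '[{"dx":0,"dy":0,"dz":0.001,"rx":0,"ry":0,"rz":0,"hand":0},{"dx":0,"dy":0,"dz":0,"rx":0,"ry":0,"rz":0,"hand":0}]'
```

```text
clock: 7.3
position: [0.5558, 0.1724, 0.0382]
ee_rot: [-0.001, -0.202, 0.979, -0.0]
contact_force: [-6.3, -2.3, 2.8]
width: -0.0001
gripper_force: 3.3
clock: 7.47
position: [0.5559, 0.1723, 0.0373]
ee_rot: [-0.001, -0.202, 0.979, -0.0]
contact_force: [-6.5, -2.6, 2.8]
width: 0.0002
gripper_force: 3.5
clock: 7.63
position: [0.5559, 0.1723, 0.0365]
ee_rot: [-0.001, -0.202, 0.979, -0.0]
contact_force: [-6.5, -2.0, 4.6]
width: -0.0002
gripper_force: 3.6
```

```bash
python3 -m pendant '[{"dx":0,"dy":0,"dz":0.001,"rx":0,"ry":0,"rz":0,"hand":0},{"dx":0,"dy":0,"dz":0,"rx":0,"ry":0,"rz":0,"hand":0}]'; python3 - <<'E'
from h import *
import pickle
from scipy.optimize import brentq
def zp(d,box):
    c=[c for c,n in feats(d,box)[0] if n>15][:2]
    return brentq(lambda z:np.linalg.norm(onz(d,*c[0],z)-onz(d,*c[1],z))-.0776,-.1,.15),[x.round(1) for x in c]
print(zp(pickle.load(open("w4.pkl","rb")),(120,150,380,300)))
for n in("w6","w7","w8"):print(n,zp(pickle.load(open(n+".pkl","rb")),(120,150,380,300)))
d=cam("wrist");pickle.dump(d,open("w9.pkl","wb"));save(d,"w9.png");print(zp(d,(120,150,380,300)))
E
```

```text
clock: 7.8
position: [0.556, 0.1723, 0.036]
ee_rot: [-0.001, -0.202, 0.979, -0.0]
contact_force: [-7.4, -2.7, 8.1]
width: 0.0002
gripper_force: 7.2
(0.055765247862622686, [array([326.8, 198.4]), array([174.6, 199.4])])
w6 (0.054525990519702194, [array([339.4, 203.1]), array([163.3, 203.6])])
w7 (0.04836051685876391, [array([164.4, 202.7]), array([338.4, 202.2])])
w8 (0.03601818963873364, [array([166.1, 202.7]), array([337. , 202.3])])
(0.035897438394915854, [array([340. , 205.5]), array([164.3, 205.9])])
```

The board is level (top at 0.036 m) with the fingers on it. I'll ease the pressure and back off slowly so the springs can centre it.

```bash
python3 -m pendant '[{"dx":0,"dy":0,"dz":-0.001,"rx":0,"ry":0,"rz":0,"hand":0},{"dx":0.0015,"dy":0,"dz":0,"rx":0,"ry":0,"rz":0,"hand":0},{"dx":0.0015,"dy":0,"dz":0,"rx":0,"ry":0,"rz":0,"hand":0},{"dx":0.0015,"dy":0,"dz":0,"rx":0,"ry":0,"rz":0,"hand":0},{"dx":0.0015,"dy":0,"dz":0,"rx":0,"ry":0,"rz":0,"hand":0},{"dx":0,"dy":0,"dz":0,"rx":0,"ry":0,"rz":0,"hand":0}]';python3 -m pendant '[{"dx":0.0015,"dy":0,"dz":0,"rx":0,"ry":0,"rz":0,"hand":0},{"dx":0.0015,"dy":0,"dz":0,"rx":0,"ry":0,"rz":0,"hand":0},{"dx":0.0015,"dy":0,"dz":0,"rx":0,"ry":0,"rz":0,"hand":0},{"dx":0,"dy":0,"dz":0,"rx":0,"ry":0,"rz":0,"hand":0}]'; python3 - <<'E'
from h import *
import pickle
from scipy.optimize import brentq
d=cam("wrist");pickle.dump(d,open("w10.pkl","wb"));save(d,"w10.png")
f=lambda X:(X[0]-.5732)*.917+(X[1]-.1791)*.399
for n in("w9","w10"):
    e=pickle.load(open(n+".pkl","rb"));c=[c for c,k in feats(e,(120,150,380,300))[0] if k>15]
    print(n,[f(onz(e,*x,.036)).round(4) for x in c],brentq(lambda z:np.linalg.norm(onz(e,*c[0],z)-onz(e,*c[1],z))-.0776,-.1,.15))
E
```

```text
clock: 8.35
position: [0.5514, 0.1704, 0.0361]
ee_rot: [0.0, -0.202, 0.979, 0.0]
contact_force: [-4.0, -1.3, 1.2]
width: 0.0004
gripper_force: 2.4
clock: 8.68
position: [0.5474, 0.1686, 0.0361]
ee_rot: [0.001, -0.202, 0.979, 0.0]
contact_force: [-2.7, -1.5, 0.6]
width: -0.0002
gripper_force: 1.9
w9 [np.float64(-0.0419), np.float64(-0.0419)] 0.035897438394915854
w10 [np.float64(-0.0495), np.float64(-0.0492)] 0.037272601848934286
```

```bash
python3 -m pendant '[{"dx":0.0015,"dy":0,"dz":0,"rx":0,"ry":0,"rz":0,"hand":0},{"dx":0.0015,"dy":0,"dz":0,"rx":0,"ry":0,"rz":0,"hand":0},{"dx":0,"dy":0,"dz":0,"rx":0,"ry":0,"rz":0,"hand":0}]';python3 -m pendant '[{"dx":0.0015,"dy":0,"dz":0,"rx":0,"ry":0,"rz":0,"hand":0},{"dx":0.0015,"dy":0,"dz":0,"rx":0,"ry":0,"rz":0,"hand":0},{"dx":0,"dy":0,"dz":0,"rx":0,"ry":0,"rz":0,"hand":0}]'; python3 - <<'E'
from h import *
import pickle
from scipy.optimize import brentq
e=d=cam("wrist");pickle.dump(d,open("w11.pkl","wb"));save(d,"w11.png")
f=lambda X:(X[0]-.5732)*.917+(X[1]-.1791)*.399
c=[c for c,k in feats(e,(120,150,380,300))[0] if k>15]
print([f(onz(e,*x,.036)).round(4) for x in c],brentq(lambda z:np.linalg.norm(onz(e,*c[0],z)-onz(e,*c[1],z))-.0776,-.1,.15))
E
```

```text
clock: 8.98
position: [0.5448, 0.1675, 0.0361]
ee_rot: [0.001, -0.202, 0.979, 0.0]
contact_force: [-2.1, -0.7, 1.3]
width: 0.0
gripper_force: 1.3
clock: 9.23
position: [0.5421, 0.1663, 0.0361]
ee_rot: [0.001, -0.202, 0.979, -0.0]
contact_force: [-0.4, 0.3, 0.8]
width: -0.0002
gripper_force: 0.5Traceback (most recent call last):
  File "<stdin>", line 7, in <module>
    r = _zeros._brentq(f, a, b, xtol, rtol, maxiter, args, full_output, disp)
    fx = f(x, *args)
  File "<stdin>", line 7, in <lambda>
IndexError: list index out of range
```

```bash
python3 -m pendant '[{"dx":0.002,"dy":0,"dz":0,"rx":0,"ry":0,"rz":0,"hand":0},{"dx":0.001,"dy":0,"dz":0,"rx":0,"ry":0,"rz":0,"hand":0},{"dx":0,"dy":0,"dz":-0.01,"rx":0,"ry":0,"rz":0,"hand":0},{"dx":0,"dy":0,"dz":-0.03,"rx":0,"ry":0,"rz":0,"hand":0},{"dx":0,"dy":0,"dz":-0.03,"rx":0,"ry":0,"rz":0,"hand":0},{"dx":0.015,"dy":0.025,"dz":-0.03,"rx":0,"ry":0,"rz":0,"hand":0},{"dx":0.015,"dy":0.025,"dz":-0.03,"rx":0,"ry":0,"rz":0,"hand":0},{"dx":0.01,"dy":0.03,"dz":-0.02,"rx":0,"ry":0,"rz":0,"hand":0},{"dx":0,"dy":0,"dz":0,"rx":0,"ry":0,"rz":0,"hand":0},{"dx":0,"dy":0,"dz":0,"rx":0,"ry":0,"rz":0,"hand":0}]'; python3 - <<'E'
from h import *
import pickle
d=cam("wrist");t=cam("scene")
f=cv2.resize(d["frame"][60:340,100:400],None,fx=1.5,fy=1.5,interpolation=3)
g=cv2.resize(t["frame"][165:240,145:265],None,fx=2.9,fy=2.9,interpolation=3)
o=np.zeros((f.shape[0],f.shape[1]+g.shape[1],3),np.uint8);o[:,:f.shape[1]]=f;o[:g.shape[0],f.shape[1]:]=g
cv2.imwrite("pics/fin.png",o[:,:,::-1]);print(o.shape);pickle.dump(d,open("w12.pkl","wb"))
E
```

```text
clock: 10.12
position: [0.4701, 0.2234, 0.1876]
ee_rot: [0.002, -0.204, 0.979, 0.0]
contact_force: [-0.3, -0.4, 0.5]
width: -0.0001
gripper_force: 0.0
(420, 798, 3)
```

View pics/fin.png

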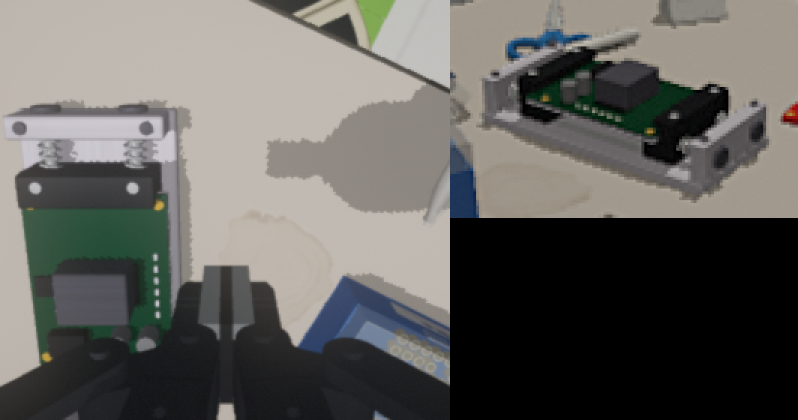

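The board is now level. Jaw_b's lip covers its near edge (crop row 205), and the pads are just beside the lip. In the scene view both ends are in the grooves. I'll check the centring numerically.

```bash
python3 - <<'E'
from h import *
import pickle
d=pickle.load(open("w12.pkl","rb"));b=pickle.load(open("w3.pkl","rb"))
f=lambda X:(X[0]-.5732)*.917+(X[1]-.1791)*.399
g=cv2.cvtColor(d["frame"],cv2.COLOR_RGB2GRAY)
print(g[185:206,150],g[185:206,170])
h=cv2.cvtColor(d["frame"],cv2.COLOR_RGB2HSV)[...,0];print(h[185:206,160])
for r in(195,197,199): print(r,f(onz(d,160,r,.048)).round(4))
print("screws",[f(onz(d,100+x/1.5,60+128/1.5,.041)).round(4) for x in(20,146)],[f(onz(b,*p,.041)).round(4) for p in((234.5,137.5),(321.5,137.5))])
for z in(.036,): print("can foot/top",[f(onz(d,100+x/1.5,60+262/1.5,.036)).round(4) for x in(60,130)],[f(onz(d,100+x/1.5,60+275/1.5,.060)).round(4) for x in(60,130)])
for c,n in feats(d,(100,100,260,330))[0]: print(c.round(1),n,f(onz(d,*c,.036)).round(4))
E
```

```text
[65 66 65 64 62 63 63 61 60 60 59 58 57 56 64 71 71 71 70 71 70] [63 63 62 63 62 61 60 59 59 57 57 56 55 54 63 68 68 69 68 68 68]
[120 120 120 120 120 120 120 130 110 135 110 105  90  77  74  72  75  74
  73  73  74]
195 -0.0619
197 -0.0601
199 -0.0583
screws [np.float64(-0.104), np.float64(-0.104)] [np.float64(-0.1042), np.float64(-0.1037)]
can foot/top [np.float64(-0.0193), np.float64(-0.0193)] [np.float64(-0.0217), np.float64(-0.0217)]
[205.6 196.5] 27 -0.0568
[130.7 297.8] 23 0.049
```

Jaw_b's lip is at −59.2 mm against −55 mm at rest, so it is held back about 4 mm as specified. The board is centred, level and clear of the robot.

```bash
python3 -c "
from rig import manip
print(manip.sign_off())"
```

```text
the job is handed in; nothing more can be done
None
```

The board is level in both grooves with jaw_b held back about 4 mm; it was pushed into jaw_a, lowered and released, no other object was touched, and the job was handed in at about 10 s.

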